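# Seat a bar blank in a V-block against its back stop

## Task

Take the round aluminium bar from the wooden cradle, lay it gently in the groove of the V-block in front of the sprung hold-down, then slide it under the hold-down until it is solid against the back stop, whose screw may stand anywhere in its range. Lean on it along the groove with about 15 N for a second, so that it bears on both flanks and the stop together, but never load the stop beyond 25 N. Leave the bar there, fully home, and disturb nothing else.

Things in the scene. Friction and masses are not known exactly. Their poses are not given: they have to be found in the camera images.
- bar: round aluminium bar blank, 40 mm diameter, 110 mm long, about 0.37 kg, ends flat, 34 mm across, with tapers 6 mm long, both ends alike. Origin at its middle on its axis; its x axis is the bar's axis (it may be rolled about it). At the start it lies along the cradle, axis 32 mm above the table.
- cradle: plywood board 150 x 100 mm, 12 mm thick, fixed, with two strips along its x axis whose tops are 20 mm above the table and whose inner faces are 33 mm apart; the bar lies on the board between them. Origin under its centre on the table; x along the strips.
- vblock: oiled steel V-block, fixed. Origin on the table under the groove; x along the 90 degree groove, from its open front to the back stop; z up. Body from x = -75 to +75 mm, 92 mm wide, top 45 mm above the table; groove 38.6 mm wide at the top, over the whole length. A seated bar's axis is 54 mm above the table at y = 0, 9 mm above the block's top.
- flank_left: the groove's flank on the V-block's +y side, a flat steel face at 45 degrees, part of the V-block (same origin and axes as vblock)
- flank_right: the groove's flank on the V-block's -y side, as flank_left
- holddown (a joint): lift (m) of the sprung pad under the bridge: 0 when free, about 0.003 with a bar beneath. Flat from x = 16 to 32 mm in the V-block's frame, 15 degree lead-in from x = 0; underside 71 mm above the table at 0. Presses down 2 to 3.5 N. Entering it raises the push force, then the bar drags, 1 to 4 N in all: that is not the stop; the solid rise later is.
- stop: back stop: steel bracket 64 mm wide, 12 mm thick, fixed across the groove at x = 58 mm in the V-block's frame, top 73 mm above the table, with a locked stop screw through it on the seated axis. Origin: centre of the bracket's front face on that axis; axes as the V-block's. The bar bears on the screw's rigid flat 18 mm end, which sticks out 4 to 22 mm to -x: not measured, find it by feel.
- oilcan: bystander: grey can, 60 mm diameter, 100 mm high, origin under it
- hammer: bystander: hammer lying on the table
- brushpot: bystander: white ceramic pot, 72 mm diameter, 85 mm high, origin under it
- lay (a point): point on the V-block (x = -61 mm, y = 0 in its frame, 54 mm above the table), where the middle of the bar can first be laid: its leading end is then about 5 mm short of the hold-down's lead-in, it is stable, and its tail overhangs the front. From there it goes 42 to 60 mm in, pushed e.g. with shut fingers on its tail end.
- bridge (a point): top centre of the bridge across the groove (x = 24 mm in the V-block's frame, 94 mm above the table; bridge 12 mm thick along the groove, screw head on it to 101 mm, posts from 30 to 42 mm each side of the groove's middle). It carries the hold-down; the bar cannot be lowered in under it, only slid.
Mind the look-alikes: they are no part of the job. What is meant by the vblock is not green or red, and is the smaller of those in its own colour.

How it is judged:
By the outcome, as a careful person would: the job done as asked, in the order asked, and still so for the second after the job is handed in, with the robot touching nothing.
It also fails if it takes over 64 s, if anything falls off the work surface, if the arm or the gripper's body presses on something with over 40 N, if the wrist force passes 120 N, or if a joint passes its speed limit or range.

## Robot

A 6-joint arm with a two-finger parallel gripper is mounted at the origin on the work surface. World frame = base frame: x ahead of the robot, y to its left, z up, the work surface at z = 0. Lengths are in m, angles in rad, forces in N, time in s.
With the tool pointing down it reaches from about 0.425 to 0.95 m from the base axis. Payload 14.7 kg.
Tool frame: the origin (TCP) lies at the very end of the fingers, on their centre line; the grasp point (between the pads) lies hold_point_z behind it (hold_point_z is the distance from the TCP to the grasp point, in m); z points along the fingers, y is the line along which they close (so a half turn about z gives the same grasp; the last joint's range is limited). The gripper opens to 85 mm and grips with 20 to 120 N. Pads are 22 mm wide; open, the fingers measure 114 mm over their backs; the gripper's body (76 mm by 85 mm) begins 54 mm behind the grasp point. The pads swing forward as they close: fully open they stand 13 mm farther back than shut.
Start: joints at [1.23, 0.48, 1.596, -0, 1.065, -0.047], TCP at [0.188, 0.622, 0.204] pointing down, gripper open.
Joint ranges: [-2.75, 2.75], [-0.82, 2.05], [0.23, 2.67], [-1.56, 4.7], [0.09, 2.69], [-2.92, 2.92]. Speed limits (rad/s): [1.89, 1.89, 2.39, 3.01, 3.01, 3.01].

## Interface

Orientations are given as a unit quaternion [x, y, z, w].
In Python, from plant import * gives the robot as it stands. The module is installed in compiled form; this text tells all that it offers.
- The arm moves only by the shell command python3 -m crank 'ROWS'. ROWS is JSON, a list of rows, each a list of 3 entries, a list of its own where there are three numbers: the finger opening in cm, from 0 to 8.54, then the shift along the tool's x, y, z in cm, then the turn, a rotation vector about the tool's x, y, z in degrees. A call has 1 to 10 rows; each row shifts and turns the commanded pose from where the row before left it, along the tool's axes as they then stand; what a row does not reach is not made up. A row lasts 1/12 s, in which the tool goes at most 41.7 mm and 7.16 degrees, less where a joint would pass 70% of its speed; a pose out of reach is approached as far as the arm can. A call is refused whole if a number of a shift passes 4.17 or a number of a turn 7.16, either way. A call with a gripper value outside its range is refused whole. The fingers move at their own pace and stop on an object; the grip force is fixed at half the most. Time passes only in rows, so rows that do not move let the fingers close. It gives the time, the measured TCP pose, the force, the opening and the grip force at its end, in the units of the state.
- get_obs(): the state, without advancing time (a new reading comes with each control period).
- capture(name): name is "scene" or "top" or "wrist"; returns a dict with "color" (384x512x3 uint8, blue, green, red), "range_z" (384x512 float32, m along the optical axis (not along the pixel's ray), 0 where there is no reading), "K" (3x3 intrinsics, pixels), "R" (3x3) and "t" (3): a world point X has camera coordinates R X + t; the wrist camera has in their place "hand_eye" (4x4, takes a point from camera to tool coordinates, whose origin is the TCP and whose axes are the flange's). Camera axes: x right, y down, z forward; pixel columns grow to the right and rows downward; lengths in m; the calibration is good to about 2 mm. A picture is of the moment at which its call begins: read the wrist's pose just before it.
- sign_off(): hands the job in; it is judged then, once.
The state is a dict: "time": time; "joints": joint angles; "qd": joint speeds; "joint_efforts": joint torques, N m; "position": TCP position; "tool_rot": TCP orientation; "ft_force": force on the tool from outside, world axes, zero at the start; "moment": the same for the moment, N m; "grip_width": opening from 0.0 (shut) to 1.0 (fully open); "finger_force": force on a finger pad.
Only numpy, scipy, OpenCV 4.12 (cv2) and the standard library are available. Lean on these libraries where they do the work, as an engineer would, in place of code of your own. Each camera call takes 0.05 s, during which the arm holds its last target. There are 200 camera calls.

## Working session

There is one attempt and no reset: what is moved stays moved. The work goes in short steps, Python scripts to look and compute and a shell command to move; the robot and the scene stay as the last step left them, time stands still between calls to the robot, and variables do not carry over. Pictures are saved under pics/ and viewed, at most 10 in all, crops included, and the job is handed in when it is done.

```bash
mkdir -p pics; cat > h.py <<'E'
from plant import *
import numpy as np, cv2
from scipy.spatial.transform import Rotation as Ro
np.set_printoptions(precision=4,suppress=True)
def world(c,o=None):
    z=c["range_z"];K=np.array(c["K"]);v,u=np.mgrid[:z.shape[0],:z.shape[1]]
    P=np.stack([(u-K[0,2])*z/K[0,0],(v-K[1,2])*z/K[1,1],z],-1)
    if "R" in c: W=(P-np.array(c["t"]))@np.array(c["R"])
    else:
        H=np.array(c["hand_eye"]);W=P@H[:3,:3].T+H[:3,3]
        W=W@Ro.from_quat(o["tool_rot"]).as_matrix().T+np.array(o["position"])
    W[z==0]=np.nan
    return W
E
python3 - <<'E'
from h import *
o=get_obs();print(o)
a=capture("top");b=capture("scene")
np.savez("a.npz",c=a["color"],W=world(a));np.savez("b.npz",c=b["color"],W=world(b))
cv2.imwrite("pics/top.png",a["color"]);cv2.imwrite("pics/scene.png",b["color"])
E
```

```text
{'time': 0.0, 'joints': array([ 1.2304,  0.4809,  1.5969,  0.    ,  1.0651, -0.0466]), 'qd': array([ 0.0013,  0.0007, -0.0003,  0.0003,  0.0002, -0.0008]), 'joint_efforts': array([ -0.0018, -95.0632, -43.0187,  -0.0001,   0.0127,  -0.0001]), 'position': array([0.1881, 0.6217, 0.2032]), 'tool_rot': array([ 0.1464,  0.9892, -0.0006, -0.0001]), 'ft_force': array([ 0.503 , -0.4842,  0.4281]), 'moment': array([-0.0517,  0.0186,  0.0288]), 'finger_force': 0.0, 'grip_width': 0.9947934407385773}
```

View pics/top.png

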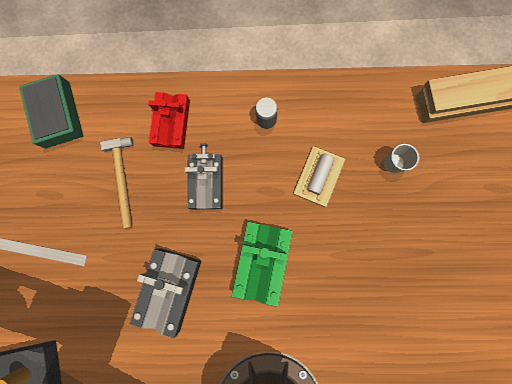

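View pics/scene.png

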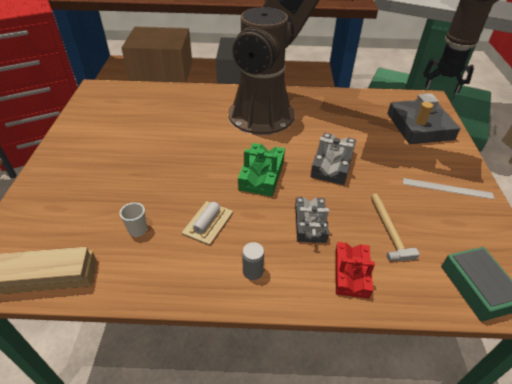

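The top view shows the grey smaller V-block at about (205,180), with its stop and screw at the far end (204,150). The cradle with the bar is at (321,173), the oilcan at (266,112) and the pot at (403,157). The larger grey, green and red blocks are the look-alikes.

```bash
python3 - <<'E'
from h import *
a=np.load("a.npz");W=a["W"]
def box(u0,u1,v0,v1,z0,z1):
    P=W[v0:v1,u0:u1].reshape(-1,3);return P[(P[:,2]>z0)&(P[:,2]<z1)]
def rect(P):
    r=cv2.minAreaRect((P[:,:2]*1000).astype(np.float32));print(len(P),r,"medz",np.median(P[:,2]),"max",P[:,2].max())
print("vblock");rect(box(175,232,138,218,.035,.055));rect(box(175,232,138,218,.08,.12));rect(box(175,232,138,218,.058,.078))
print("bar");rect(box(290,350,140,212,.042,.07))
print("cradle");rect(box(290,350,140,212,.008,.07))
print("can");rect(box(245,285,90,135,.08,.12));print("pot");rect(box(380,425,140,180,.06,.1))
print(W[100,300],W[230,200])
P=box(290,350,140,212,.042,.07);p=P[:,:2];c=p.mean(0);u=np.linalg.svd(p-c)[2][0];print(c,u)
P=box(175,232,150,218,.040,.05);p=P[:,:2];c=p.mean(0);u=np.linalg.svd(p-c)[2][0];print(c,u)
E
```

```text
vblock
1226 ((630.75537109375, 189.01148986816406), (198.73275756835938, 128.31710815429688), 0.8410832285881042) medz 0.043774869009363074 max 0.054863367338200665
179 ((645.900390625, 175.7948455810547), (69.21727752685547, 81.00635528564453), 18.537288665771484) medz 0.09427193386286954 max 0.10574522258471349
242 ((650.7240600585938, 162.69407653808594), (84.54637145996094, 97.0122299194336), 59.08368682861328) medz 0.07215129593198719 max 0.07798540446397341
bar
476 ((622.7578125, -152.6028594970703), (34.95057678222656, 109.65516662597656), 67.60688018798828) medz 0.048967042137465604 max 0.05520976472111422
cradle
1808 ((620.980224609375, -151.50291442871094), (100.00064086914062, 150.84535217285156), 66.56407928466797) medz 0.013950154531130111 max 0.05520976472111422
can
395 ((791.5587158203125, -3.7712974548339844), (56.16985321044922, 56.02649688720703), 46.82309341430664) medz 0.09902881358370691 max 0.10321780973243913
pot
312 ((656.1951904296875, -365.81256103515625), (69.66600036621094, 70.79241180419922), 39.99656295776367) medz 0.07875227619969632 max 0.08852856554330854
[ 0.8487 -0.1047  0.0032] [ 0.4718  0.1889 -0.0043]
[ 0.6219 -0.1517] [-0.9182  0.3961]
[0.5966 0.1693] [-0.9905  0.1375]
```

```bash
cat >> h.py <<'E'
def go(x,y,z,yaw_y=None,o=None):
    """shift (cm) in tool axes and turn to reach target; yaw_y = wanted world angle (deg) of tool y"""
    o=o or get_obs();R=Ro.from_quat(o["tool_rot"]).as_matrix()
    d=R.T@(np.array([x,y,z])-o["position"])*100
    r=None
    if yaw_y is not None:
        t=np.radians(yaw_y);ty=np.array([np.cos(t),np.sin(t),0]);tz=np.array([0,0,-1.])
        r=np.degrees(Ro.from_matrix(R.T@np.stack([np.cross(ty,tz),ty,tz],1)).as_rotvec())
    print("shift",d,"turn",r,"pos",o["position"],"t",o["time"],"F",o["ft_force"])
E
python3 -c "
from h import *
print(np.array(capture('wrist')['hand_eye']));go(.55,.18,.28,87)"
python3 -m crank '[[8.5,[-3.4,-2.3,-0.5],[0,0,0]],[8.5,[-3.4,-2.3,-0.5],[0,0,0]],[8.5,[-3.4,-2.3,-0.5],[0,0,0]],[8.5,[-3.4,-2.3,-0.5],[0,0,0]],[8.5,[-3.4,-2.3,-0.5],[0,0,0]],[8.5,[-3.4,-2.3,-0.5],[0,0,0]],[8.5,[-3.4,-2.3,-0.5],[0,0,0]],[8.5,[-3.4,-2.3,-0.5],[0,0,0]],[8.5,[-3.4,-2.3,-0.5],[0,0,0]],[8.5,[-3.4,-2.3,-0.5],[0,0,0]]]'
```

```text
[[ 0.0003 -0.9445 -0.3286  0.0839]
 [ 1.      0.0004 -0.      0.0008]
 [ 0.0002 -0.3286  0.9445 -0.1696]
 [ 0.      0.      0.      1.    ]]
shift [-47.4344 -31.8183  -7.6404] turn [ -0.0526  -0.0086 -13.8328] pos [0.1881 0.6218 0.2033] t 0.15 F [-0.3741 -0.8274 -0.3892]
time: 0.98
position: [0.4478, 0.3017, 0.2541]
tool_rot: [0.146, 0.989, -0.0, -0.0]
ft_force: [1.0, 0.8, -0.1]
grip_width: 0.992
finger_force: 0.0
```

```bash

python3 -m crank '[[8.5,[-3.4,-2.3,-0.6],[0,0,-4]],[8.5,[-3.4,-2.3,-0.6],[0,0,-4]],[8.5,[-3.4,-2.3,-0.6],[0,0,-3]],[8.5,[-3.4,-2.3,-0.6],[0,0,-3]],[8.5,[0,0,0],[0,0,0]],[8.5,[0,0,0],[0,0,0]]]'
python3 - <<'E'
from h import *
o=get_obs();c=capture("wrist");W=world(c,o);np.savez("w.npz",c=c["color"],W=W)
cv2.imwrite("pics/w1.png",c["color"]);print(o["position"],o["joints"])
def box(z0,z1,x0=.45,x1=.75,y0=.08,y1=.27):
    P=W.reshape(-1,3);return P[(P[:,2]>z0)&(P[:,2]<z1)&(P[:,0]>x0)&(P[:,0]<x1)&(P[:,1]>y0)&(P[:,1]<y1)]
for z in [(.03,.055),(.040,.05),(.088,.097),(.066,.08)]:
    P=box(*z);print(z,len(P),cv2.minAreaRect((P[:,:2]*1000).astype(np.float32)) if len(P)>5 else 0)
E
```

```text
time: 1.48
position: [0.5639, 0.1857, 0.2776]
tool_rot: [0.026, 1.0, -0.0, 0.0]
ft_force: [0.1, -0.4, -0.1]
grip_width: 1.004
finger_force: 0.0
[0.5639 0.1857 0.2776] [ 0.2671  0.3352  1.6388 -0.0001  1.1675 -1.2511]
(0.03, 0.055) 4938 ((641.5291137695312, 196.57662963867188), (216.95498657226562, 145.51895141601562), 0.07824290543794632)
(0.04, 0.05) 3695 ((641.4466552734375, 195.8355712890625), (216.78805541992188, 144.0370635986328), 0.07824290543794632)
(0.088, 0.097) 506 ((630.7101440429688, 169.93836975097656), (15.293656349182129, 83.95648193359375), 0.008478807285428047)
(0.066, 0.08) 792 ((643.0801391601562, 169.87191772460938), (72.27974700927734, 83.31464385986328), 1.1539169549942017)
```

View pics/w1.png

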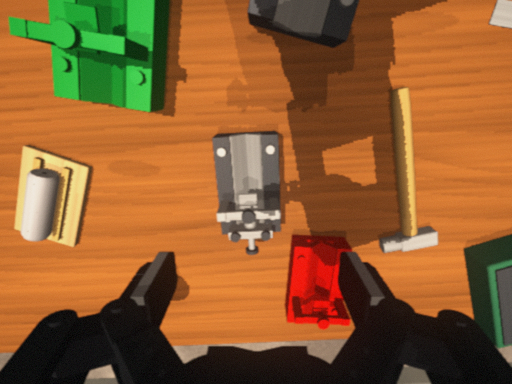

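The wrist view shows the V-block at pixels (216–282, 130–240), with its open front toward the robot (top of image) and the stop at the bottom. Next I fit the groove.

```bash
python3 - <<'E'
from h import *
from scipy.optimize import least_squares
W=np.load("w.npz")["W"].reshape(-1,3);W=W[np.isfinite(W).all(1)]
P=W[(W[:,0]>.5)&(W[:,0]<.72)&(W[:,1]>.10)&(W[:,1]<.24)&(W[:,2]>.012)]
G=P[(P[:,2]<.055)&(P[:,0]<.61)]
def prof(p,A):
    c,s=np.cos(p[0]),np.sin(p[0]);d=-s*(A[:,0]-.56)+c*(A[:,1]-p[1]);return d
# axis 54mm, flank: z=54-20*1.414+|d|
f=lambda p:(lambda d,k:(np.minimum(.0257+np.abs(d),.045)+p[2]-G[:,2])*k)(prof(p,G),np.abs(prof(p,G))<.043)
for y0 in(.165,.17,.175):
    r=least_squares(f,[0,y0,0],loss="soft_l1",f_scale=.002,x_scale=[.01,.001,.001]);print(np.degrees(r.x[0]),r.x[1:],r.cost,len(G))
p=r.x;u=np.array([np.cos(p[0]),np.sin(p[0])]);n=np.array([-u[1],u[0]]);o=np.array([.56,p[1]])
S=(P[:,:2]-o)@u;D=(P[:,:2]-o)@n
for z0,z1,nm in((.04,.05,"top"),(.088,.098,"bridge"),(.069,.077,"stop")):
    m=(P[:,2]>z0)&(P[:,2]<z1)&(np.abs(D)<.06);s=S[m];d=D[m]
    print(nm,m.sum(),"s",np.percentile(s,[0,1,5,50,95,99,100]),"d",np.percentile(d,[0,2,50,98,100]),np.median(P[m,2]))
for q in (-.035,-.03,.03,.035):
    m=(np.abs(D-q)<.0025)&(P[:,2]>.04)&(P[:,2]<.05);print(q,S[m].min())
E
```

```text
-0.014393498150935855 [ 0.1698 -0.0004] 0.0058264896892154935 3512
-0.02141432247055552 [ 0.1698 -0.0004] 0.0058259322355801255 3512
-0.02143668279335694 [ 0.1698 -0.0004] 0.005825932262455113 3512
top 3312 s [-0.0269 -0.0262 -0.0222  0.0292  0.1068  0.1198  0.1454] d [-0.0461 -0.0446  0.0123  0.0449  0.046 ] 0.044430387599953935
bridge 509 s [0.0629 0.064  0.066  0.0705 0.0774 0.078  0.0784] d [-0.0418 -0.0407  0.0002  0.0408  0.0421] 0.09392467023963844
stop 503 s [0.0469 0.0471 0.0531 0.1057 0.116  0.1175 0.1182] d [-0.0414 -0.0348  0.0003  0.0354  0.0411] 0.07362926524629632
-0.035 -0.0265929356013039
-0.03 -0.02639952366174559
0.03 -0.02680938035637557
0.035 -0.026794306536460102
```

```bash

python3 -m crank '[[8.5,[-0.85,-3.7,0.85],[0,0,0]],[8.5,[-0.85,-3.7,0.85],[0,0,0]],[8.5,[-0.85,-3.7,0.85],[0,0,0]],[8.5,[-0.85,-3.7,0.85],[0,0,0]],[8.5,[-0.85,-3.7,0.85],[0,0,0]],[8.5,[-0.85,-3.7,0.85],[0,0,0]],[8.5,[-0.85,-3.7,0.85],[0,0,0]],[8.5,[-0.85,-3.7,0.85],[0,0,0]],[8.5,[-0.85,-3.7,0.85],[0,0,7]],[8.5,[0,0,0],[0,0,7]]]'
python3 -m crank '[[8.5,[0,0,0],[0,0,6.3]],[8.5,[0,0,0],[0,0,0]],[8.5,[0,0,0],[0,0,0]]]'
python3 - <<'E'
from h import *
o=get_obs();c=capture("wrist");W=world(c,o).reshape(-1,3)
cv2.imwrite("pics/w2.png",c["color"]);W=W[np.isfinite(W).all(1)]
P=W[(np.hypot(W[:,0]-.6225,W[:,1]+.152)<.1)]
B=P[(P[:,2]>.038)&(P[:,2]<.065)];r=cv2.minAreaRect((B[:,:2]*1000).astype(np.float32));print(len(B),r)
T=B[B[:,2]>np.percentile(B[:,2],60)]
p=T[:,:2];ctr=p.mean(0);u=np.linalg.svd(p-ctr)[2][0];print(ctr,u,np.degrees(np.arctan(u[1]/u[0])),T[:,2].max(),np.median(T[:,2]))
go(r[0][0]/1000,r[0][1]/1000,.023,np.degrees(np.arctan(u[1]/u[0]))+90,o)
E
```

```text
time: 2.37
position: [0.6222, -0.1533, 0.1993]
tool_rot: [0.15, 0.989, -0.001, -0.001]
ft_force: [-0.9, 0.4, -0.7]
grip_width: 0.993
finger_force: 0.0
time: 2.62
position: [0.6221, -0.1477, 0.2011]
tool_rot: [0.198, 0.98, 0.0, -0.0]
ft_force: [0.6, 0.8, 0.2]
grip_width: 0.997
finger_force: 0.0
2859 ((624.2767944335938, -154.52288818359375), (37.41596221923828, 110.56757354736328), 65.76768493652344)
[ 0.6215 -0.1535] [ 0.9176 -0.3974] -23.415226948714405 0.05371690256185757 0.051038203143895566
shift [-0.4782 -0.5413 17.8128] turn [ 0.0031 -0.0408  0.5355] pos [ 0.6221 -0.1477  0.2011] t 2.6167 F [0.6056 0.7742 0.2084]
```

View pics/w2.png

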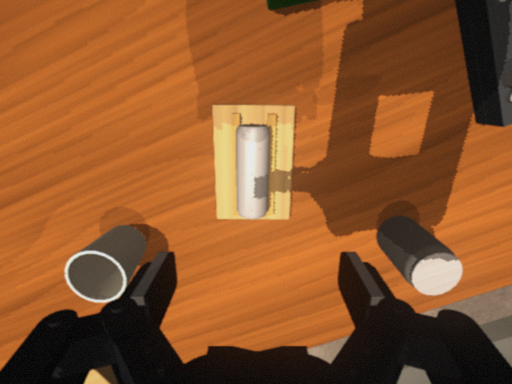

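The wrist view shows the bar at pixels (238–270, 123–217) in the cradle, upright in the image and aligned with the fingers. Nothing is in the way, so I descend.

```bash

python3 -m crank '[[8.5,[-0.25,-0.3,3],[0,0,0.5]],[8.5,[-0.25,-0.25,3],[0,0,0]],[8.5,[0,0,3],[0,0,0]],[8.5,[0,0,3],[0,0,0]],[8.5,[0,0,2.5],[0,0,0]],[8.5,[0,0,1.8],[0,0,0]],[8.5,[0,0,1.0],[0,0,0]],[8.5,[0,0,0.5],[0,0,0]],[8.5,[0,0,0],[0,0,0]],[8.5,[0,0,0],[0,0,0]]]'
python3 -c "
from h import *
go(.6235,-.154,.023,66.6)"
```

```text
time: 3.5
position: [0.6255, -0.1558, 0.0242]
tool_rot: [0.204, 0.979, -0.0, 0.001]
ft_force: [0.5, -0.8, 0.1]
grip_width: 0.991
finger_force: 0.0
shift [0.2594 0.088  0.1225] turn [ 0.0077  0.0638 -0.1576] pos [ 0.6255 -0.1558  0.0242] t 3.5 F [ 0.4605 -0.7731  0.0556]
```

```bash

python3 -m crank '[[8.5,[0.2,0.1,0.1],[0,0,0]],[8.5,[0,0,0],[0,0,0]],[6,[0,0,0],[0,0,0]],[5,[0,0,0],[0,0,0]],[4.5,[0,0,0],[0,0,0]],[4.3,[0,0,0],[0,0,0]],[4.1,[0,0,0],[0,0,0]],[3.5,[0,0,0],[0,0,0]],[3,[0,0,0],[0,0,0]],[3,[0,0,0],[0,0,0]]]'
python3 -m crank '[[3,[0,0,0],[0,0,0]],[3,[0,0,0],[0,0,0]],[3,[0,0,0],[0,0,0]]]'
```

```text
time: 4.33
position: [0.6234, -0.1543, 0.0223]
tool_rot: [0.205, 0.979, 0.0, -0.0]
ft_force: [-0.1, -0.0, -0.3]
grip_width: 0.349
finger_force: 0.0
time: 4.58
position: [0.6234, -0.1543, 0.0223]
tool_rot: [0.205, 0.979, 0.0, -0.0]
ft_force: [-0.9, -0.0, -0.8]
grip_width: 0.355
finger_force: 0.0
```

```bash
python3 -c "
from h import *
cv2.imwrite('pics/w3.png',capture('wrist')['color']);o=get_obs();print(o['finger_force'],o['grip_width'],o['ft_force'])"
```

```text
0.0 0.34942254287075636 [-0.0136  0.4812 -0.0788]
```

View pics/w3.png

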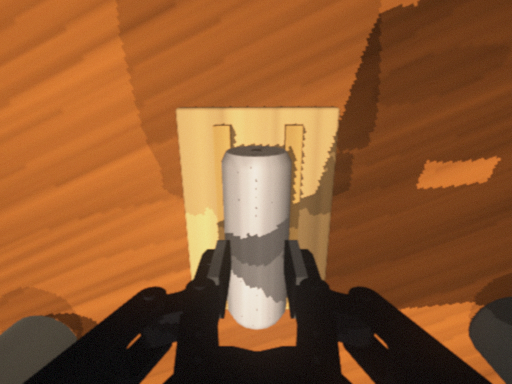

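The fingers straddle the bar just at its sides (230 and 287 px), but there is no pad force yet. I close further.

```bash

python3 -m crank '[[1,[0,0,0],[0,0,0]],[0,[0,0,0],[0,0,0]],[0,[0,0,0],[0,0,0]],[0,[0,0,0],[0,0,0]],[0,[0,0,0],[0,0,0]]]'
python3 -c "
from h import *
o=get_obs();print(o['finger_force'],o['grip_width'],o['position'],o['ft_force'])"
```

```text
time: 5.05
position: [0.6251, -0.155, 0.0241]
tool_rot: [0.205, 0.979, -0.0, 0.002]
ft_force: [-1.8, -1.1, 21.8]
grip_width: 0.001
finger_force: 10.7
10.743184350722004 0.0012118921677174244 [ 0.6251 -0.155   0.0241] [-1.8227 -1.0988 21.8364]
```

```bash
python3 -c "
from h import *
o=get_obs();c=capture('wrist');cv2.imwrite('pics/w4.png',c['color'])
d=capture('top');s=capture('scene')
cv2.imwrite('pics/c4.png',np.hstack([cv2.resize(c['color'],(400,300)),cv2.resize(s['color'][170:290,140:300],(400,300))]))
W=world(d);P=W[140:212,290:350].reshape(-1,3);print(np.percentile(P[:,2],[50,90,99]))
W=world(c,o);print(W[230:340:10,256])"
```

```text
[nan nan nan]
[[ 0.6126 -0.1491  0.0512]
 [ 0.616  -0.1505  0.0557]
 [ 0.616  -0.1505  0.0662]
 [ 0.616  -0.1505  0.0754]
 [ 0.6164 -0.1506  0.0829]
 [ 0.617  -0.1509  0.0893]
 [ 0.6219 -0.153   0.0891]
 [ 0.6275 -0.1555  0.088 ]
 [ 0.6322 -0.1576  0.0885]
 [ 0.6688 -0.1737  0.0516]
 [ 0.7234 -0.1978 -0.0008]]
```

View pics/c4.png

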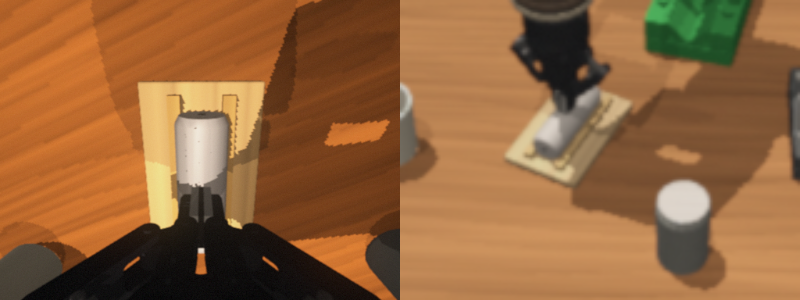

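The fingers closed on top of the bar: their tips are near z≈0.052, with the bar top at (200,185) just under them. So the real tips stand well behind the reported TCP. I'll back off and measure the tips in the tool frame.

```bash
cat > tip.py <<'E'
from h import *
o=get_obs();c=capture("wrist");T=world({**c,"R":np.eye(3),"t":np.zeros(3)})
H=np.array(c["hand_eye"]);T=T@H[:3,:3].T+H[:3,3]
t=T.reshape(-1,3);t=t[np.isfinite(t).all(1)]
for s in(-1,1):
    q=t[(np.abs(t[:,0])<.016)&(s*t[:,1]>0)&(s*t[:,1]<.075)&(t[:,2]<.02)&(t[:,2]>-.08)]
    print(s,len(q),"tool z",np.percentile(q[:,2],[50,90,97,99,100]),"y near tip",np.percentile(q[q[:,2]>np.percentile(q[:,2],90)][:,1],[0,50,100]))
print(o["position"],o["grip_width"],o["time"],o["ft_force"])
E
python3 -m crank '[[0,[0,0,-1],[0,0,0]],[0,[0,0,-2.5],[0,0,0]],[0,[0,0,-2.5],[0,0,0]],[0,[0,0,-2],[0,0,0]],[0,[0,0,0],[0,0,0]],[0,[0,0,0],[0,0,0]]]'
python3 tip.py
python3 -m crank '[[4,[0,0,0],[0,0,0]],[4,[0,0,0],[0,0,0]],[4,[0,0,0],[0,0,0]],[4,[0,0,0],[0,0,0]],[4,[0,0,0],[0,0,0]],[4,[0,0,0],[0,0,0]]]'
python3 tip.py
python3 -m crank '[[8.5,[0,0,0],[0,0,0]],[8.5,[0,0,0],[0,0,0]],[8.5,[0,0,0],[0,0,0]],[8.5,[0,0,0],[0,0,0]],[8.5,[0,0,0],[0,0,0]],[8.5,[0,0,0],[0,0,0]]]'
python3 tip.py
python3 -c "
from h import *
W=world(capture('wrist'),get_obs()).reshape(-1,3);P=W[(np.hypot(W[:,0]-.6225,W[:,1]+.152)<.1)]
B=P[(P[:,2]>.04)&(P[:,2]<.056)];T=B[B[:,2]>np.percentile(B[:,2],60)][:,:2];m=T.mean(0);u=np.linalg.svd(T-m)[2][0];print(cv2.minAreaRect((B[:,:2]*1000).astype(np.float32)),m,u,m@[.397,.918])"
```

```text
time: 5.7
position: [0.6242, -0.1545, 0.1037]
tool_rot: [0.205, 0.979, -0.0, 0.001]
ft_force: [0.2, 0.2, -0.6]
grip_width: -0.002
finger_force: 0.0
-1 2415 tool z [-0.0721 -0.0431 -0.0361 -0.0336 -0.0313] y near tip [-0.0129 -0.0056 -0.0001]
1 2703 tool z [-0.0703 -0.0432 -0.0363 -0.034  -0.031 ] y near tip [0.0004 0.0063 0.0143]
[ 0.6242 -0.1545  0.1037] -0.001964788531659537 5.7 [ 0.2316  0.192  -0.5766]
time: 6.25
position: [0.6233, -0.1542, 0.102]
tool_rot: [0.205, 0.979, 0.0, -0.0]
ft_force: [-0.1, 0.3, 0.1]
grip_width: 0.468
finger_force: 0.0
-1 2686 tool z [-0.0656 -0.0408 -0.0345 -0.0316 -0.0286] y near tip [-0.0327 -0.0206 -0.0191]
1 2706 tool z [-0.0656 -0.041  -0.0347 -0.0314 -0.0277] y near tip [0.0205 0.0218 0.0342]
[ 0.6233 -0.1542  0.102 ] 0.4677436304701483 6.25 [-0.0725  0.2862  0.0692]
time: 6.8
position: [0.6234, -0.1543, 0.1023]
tool_rot: [0.205, 0.979, 0.0, -0.0]
ft_force: [-1.8, -0.7, 0.3]
grip_width: 0.994
finger_force: 0.0
-1 2448 tool z [-0.064  -0.0477 -0.0436 -0.0416 -0.0395] y near tip [-0.0534 -0.0419 -0.0413]
1 2452 tool z [-0.0641 -0.0479 -0.0436 -0.0413 -0.0397] y near tip [0.0428 0.0433 0.0551]
[ 0.6234 -0.1543  0.1023] 0.9938473839440447 6.8 [-1.7961 -0.6552  0.2666]
((624.3291015625, -154.2845458984375), (35.98530197143555, 110.57891082763672), 66.7626953125) [ 0.6204 -0.1526] [ 0.9167 -0.3996] 0.10622572484745663
```

The measured fingertips lie about 28 mm behind the reported TCP at 40 mm opening, and about 40 mm behind when fully open. To grip 6 mm below the bar's axis I need TCP z ≈ −0.002.

```bash

python3 -m crank '[[8.5,[0,0,2.5],[0,0,0]],[8.5,[0,0,2.5],[0,0,0]],[8.5,[0,0,2.5],[0,0,0]],[8.5,[0,0,1.6],[0,0,0]],[8.5,[0,0,0.9],[0,0,0]],[8.5,[0,0,0.4],[0,0,0]],[8.5,[0,0,0],[0,0,0]],[8.5,[0,0,0],[0,0,0]]]'
python3 -m crank '[[6,[0,0,0],[0,0,0]],[5,[0,0,0],[0,0,0]],[4.5,[0,0,0],[0,0,0]],[4.2,[0,0,0],[0,0,0]],[4,[0,0,0],[0,0,0]],[3.8,[0,0,0],[0,0,0]],[3.5,[0,0,0],[0,0,0]],[3,[0,0,0],[0,0,0]]]'
```

```text
time: 7.57
position: [0.624, -0.1544, -0.0009]
tool_rot: [0.205, 0.979, -0.0, 0.0]
ft_force: [-0.0, -0.2, -0.0]
grip_width: 0.996
finger_force: 0.0
time: 8.23
position: [0.6236, -0.1544, -0.0011]
tool_rot: [0.205, 0.979, -0.0, 0.0]
ft_force: [-1.8, 0.3, 8.8]
grip_width: 0.443
finger_force: 59.3
```

```bash

python3 -m crank '[[3,[0,0,-0.3],[0,0,0]],[3,[0,0,-0.7],[0,0,0]],[3,[0,0,-1.5],[0,0,0]],[3,[0,0,-2.5],[0,0,0]],[3,[0,0,-2.5],[0,0,0]],[3,[0,0,-2.5],[0,0,0]],[3,[0,0,-2],[0,0,0]],[3,[0,0,-1],[0,0,0]],[3,[0,0,0],[0,0,0]],[3,[0,0,0],[0,0,0]]]'
python3 -m crank '[[3,[0,0,0],[0,0,-4]],[3,[0,0,0],[0,0,-6]],[3,[0,0,0],[0,0,-6]],[3,[0,0,0],[0,0,-5]],[3,[0,0,0],[0,0,-2.5]],[3,[0,0,0],[0,0,0]],[3,[0,0,0],[0,0,0]]]'
cat > bar.py <<'E'
from h import *
o=get_obs();c=capture("wrist");W=world(c,o);cv2.imwrite("pics/b%d.png"%(o["time"]*100),c["color"])
R=Ro.from_quat(o["tool_rot"]).as_matrix();T=(W-o["position"])@R
t=T.reshape(-1,3);t=t[np.isfinite(t).all(1)];t=t[(np.abs(t[:,1])<.02)&(t[:,2]>-.075)&(t[:,2]<.0)&(np.abs(t[:,0])<.075)]
for a,b in((.015,.025),(.025,.035),(.035,.045),(.045,.06)):
    q=t[(t[:,0]>a)&(t[:,0]<b)];print(a,len(q), "min z",np.percentile(q[:,2],5) if len(q) else None,"ymean",q[:,1].mean() if len(q) else None)
print("x max",t[:,0].max())
go(.546,.1698,.12,90,o);print(o["finger_force"],o["grip_width"],o["moment"])
E
python3 bar.py
```

```text
time: 9.07
position: [0.6233, -0.1542, 0.1281]
tool_rot: [0.205, 0.979, -0.0, 0.0]
ft_force: [-1.6, 0.5, -3.6]
grip_width: 0.443
finger_force: 60.9
time: 9.65
position: [0.6226, -0.154, 0.1268]
tool_rot: [0.002, 1.0, 0.0, -0.001]
ft_force: [0.4, -0.0, -3.4]
grip_width: 0.442
finger_force: 60.8
0.015 1431 min z -0.05251850204530226 ymean 0.0002789036738051222
0.025 1558 min z -0.05255989294933709 ymean 0.0002856300992814157
0.035 1668 min z -0.05259321540294677 ymean 0.00024243912627418225
0.045 2560 min z -0.0519363133298061 ymean 0.0003056444982053695
x max 0.05487535127741624
shift [ 7.7847 32.3521  0.7131] turn [ 0.0359 -0.1301 -0.2323] pos [ 0.6226 -0.154   0.1268] t 9.65 F [ 0.378  -0.0199 -3.4475]
60.8495818823576 0.44234737011468334 [-0.0319 -0.0145  0.0206]
```

```bash

python3 -m crank '[[3,[0.4,1.5,0],[0,0,-0.2]],[3,[0.9,3.6,0],[0,0,0]],[3,[0.9,3.6,0],[0,0,0]],[3,[0.9,3.6,0],[0,0,0]],[3,[0.9,3.6,0],[0,0,0]],[3,[0.9,3.6,0],[0,0,0]],[3,[0.9,3.6,0],[0,0,0]],[3,[0.9,3.6,0],[0,0,0]],[3,[0.8,3,0],[0,0,0]],[3,[0.4,2,0],[0,0,0]]]'
python3 -m crank '[[3,[0.1,0.65,0],[0,0,0]],[3,[0,0,0],[0,0,0]],[3,[0,0,0],[0,0,0]],[3,[0,0,0],[0,0,0]]]'
python3 - <<'E'
from h import *
go(.544,.1698,.0275,90)
o=get_obs();c=capture("wrist");W=world(c,o).reshape(-1,3);cv2.imwrite("pics/lay.png",c["color"])
W=W[np.isfinite(W).all(1)]
P=W[(W[:,0]>.5)&(W[:,0]<.7)&(abs(W[:,1]-.17)<.06)]
m=(P[:,2]>.041)&(P[:,2]<.049);print(m.sum(),"top edges y",np.percentile(P[m][:,1],[0,.5,50,99.5,100]),"x",np.percentile(P[m][:,0],[0,1]))
m=(P[:,2]>.088)&(P[:,2]<.097);print(m.sum(),P[m].mean(0) if m.sum() else 0)
E
```

```text
time: 10.53
position: [0.5423, 0.1657, 0.1281]
tool_rot: [-0.001, 1.0, 0.0, -0.0]
ft_force: [-0.1, 0.4, -2.8]
grip_width: 0.445
finger_force: 61.0
time: 10.87
position: [0.5432, 0.1683, 0.1282]
tool_rot: [-0.0, 1.0, -0.0, -0.0]
ft_force: [-1.4, -0.6, -3.2]
grip_width: 0.442
finger_force: 61.1
shift [-0.082   0.1562 10.0672] turn [-0.0164 -0.0096  0.0139] pos [0.5432 0.1683 0.1282] t 10.8667 F [-1.392  -0.6212 -3.2453]
1049 top edges y [0.1241 0.1243 0.2074 0.216  0.2163] x [0.5326 0.5332]
131 [0.6313 0.1668 0.0939]
```

View pics/lay.png

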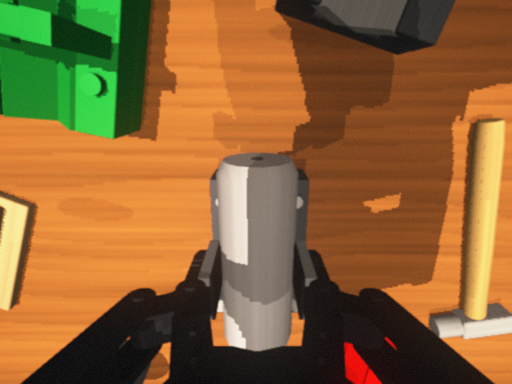

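The bar is held along the groove at pixels (220–297, 153–347), with the V-block's top strips showing on both sides (213 and 303 px). The block's edges put its centre at y≈0.170, so I descend.

```bash

python3 -m crank '[[3,[0,0.15,1],[0,0,0]],[3,[0,0,2.5],[0,0,0]],[3,[0,0,2.5],[0,0,0]],[3,[0,0,2],[0,0,0]],[3,[0,0,1.1],[0,0,0]],[3,[0,0,0.5],[0,0,0]],[3,[0,0,0.2],[0,0,0]],[3,[0,0,0],[0,0,0]],[3,[0,0,0],[0,0,0]]]'
python3 -m crank '[[3,[0,0,0.1],[0,0,0]],[3,[0,0,0.1],[0,0,0]],[3,[0,0,0.05],[0,0,0]],[3,[0,0,0],[0,0,0]]]'
python3 -c "
from h import *
go(.544,.1698,.0215,90)"
```

```text
time: 11.67
position: [0.5438, 0.1707, 0.0311]
tool_rot: [-0.0, 1.0, 0.0, 0.001]
ft_force: [-0.5, -0.9, -3.6]
grip_width: 0.442
finger_force: 61.0
time: 12.0
position: [0.5432, 0.1707, 0.028]
tool_rot: [-0.001, 1.0, 0.0, 0.0]
ft_force: [-0.8, 0.4, -2.8]
grip_width: 0.438
finger_force: 61.1
shift [-0.075  -0.0919  0.6545] turn [0.0042 0.0254 0.0748] pos [0.5432 0.1707 0.028 ] t 12.0 F [-0.8491  0.4398 -2.7703]
```

```bash

python3 -m crank '[[3,[0,-0.08,0.1],[0,0,0]],[3,[0,0,0.1],[0,0,0]],[3,[0,0,0.1],[0,0,0]],[3,[0,0,0.1],[0,0,0]],[3,[0,0,0],[0,0,0]],[3,[0,0,0],[0,0,0]]]'
python3 -m crank '[[3,[0,0,0.05],[0,0,0]],[3,[0,0,0.05],[0,0,0]],[3,[0,0,0],[0,0,0]]]'
```

```text
time: 12.5
position: [0.543, 0.1699, 0.0237]
tool_rot: [-0.001, 1.0, -0.0, -0.0]
ft_force: [0.4, -0.2, -2.3]
grip_width: 0.441
finger_force: 61.1
time: 12.75
position: [0.5431, 0.1699, 0.0227]
tool_rot: [-0.001, 1.0, -0.0, -0.0]
ft_force: [0.7, 1.0, -3.3]
grip_width: 0.441
finger_force: 61.1
```

```bash

python3 -m crank '[[3,[0,0,0.05],[0,0,0]],[3,[0,0,0.05],[0,0,0]],[3,[0,0,0],[0,0,0]]]'
python3 -m crank '[[3,[0,0,0.05],[0,0,0]],[3,[0,0,0],[0,0,0]]]'
```

```text
time: 13.0
position: [0.5431, 0.1698, 0.0217]
tool_rot: [-0.001, 1.0, -0.0, -0.0]
ft_force: [-0.2, 0.0, -3.6]
grip_width: 0.445
finger_force: 61.1
time: 13.17
position: [0.543, 0.1699, 0.0212]
tool_rot: [-0.001, 1.0, -0.0, -0.0]
ft_force: [0.8, 0.4, -3.4]
grip_width: 0.439
finger_force: 61.1
```

```bash

python3 -m crank '[[3,[0,0,0.05],[0,0,0]],[3,[0,0,0],[0,0,0]]]'
python3 -m crank '[[3,[0,0,0.05],[0,0,0]],[3,[0,0,0],[0,0,0]]]'
```

```text
time: 13.33
position: [0.5432, 0.17, 0.0209]
tool_rot: [-0.001, 1.0, 0.0, 0.0]
ft_force: [-0.1, 1.9, -0.5]
grip_width: 0.44
finger_force: 61.4
time: 13.5
position: [0.5433, 0.17, 0.0208]
tool_rot: [-0.001, 1.0, 0.0, 0.0]
ft_force: [-2.2, 1.4, 7.6]
grip_width: 0.439
finger_force: 62.4
```

The bar is seated in the groove: contact at TCP z≈0.021, as expected. I release it and rise.

```bash

python3 -m crank '[[3,[0,0,-0.05],[0,0,0]],[4.2,[0,0,0],[0,0,0]],[5,[0,0,0],[0,0,0]],[6.5,[0,0,0],[0,0,0]],[7,[0,0,0],[0,0,0]],[7,[0,0,0],[0,0,0]]]'
python3 -m crank '[[7,[0,0,-1],[0,0,0]],[7,[0,0,-2.5],[0,0,0]],[7,[0,0,-3],[0,0,0]],[5,[1.5,0,-2],[0,0,0]],[3,[4,0,0],[0,0,0]],[0,[4,0,0],[0,0,0]],[0,[2,0,0],[0,0,0]],[0,[0,0,0],[0,0,0]],[0,[0,0,0],[0,0,0]]]'
python3 - <<'E'
from h import *
o=get_obs();c=capture("wrist");W=world(c,o).reshape(-1,3);cv2.imwrite("pics/laid.png",c["color"]);print(o["position"],o["joints"],o["time"])
P=W[np.isfinite(W).all(1)];P=P[(P[:,0]>.46)&(P[:,0]<.61)&(abs(P[:,1]-.17)<.022)&(P[:,2]>.06)&(P[:,2]<.085)]
print(len(P),cv2.minAreaRect((P[:,:2]*1000).astype(np.float32)))
for x in(.5,.52,.54,.56,.58):
    q=P[abs(P[:,0]-x)<.006];print(x,len(q),np.percentile(q[:,2],[50,95]) if len(q) else 0,q[:,1].mean())
E
python3 tip.py
```

```text
time: 14.0
position: [0.5431, 0.1698, 0.0207]
tool_rot: [-0.001, 1.0, -0.0, -0.0]
ft_force: [-0.2, -0.5, -0.3]
grip_width: 0.816
finger_force: 0.0
time: 14.75
position: [0.4276, 0.1699, 0.1067]
tool_rot: [-0.001, 1.0, 0.0, 0.0]
ft_force: [0.2, 0.2, 1.2]
grip_width: 0.003
finger_force: 0.0
[0.4276 0.1699 0.1067] [ 0.3123  0.3599  2.1175 -0.      0.6633 -1.2604] 14.75
345 ((548.5328369140625, 170.077392578125), (38.106224060058594, 12.023451805114746), 0.6734110713005066)
0.5 0 0 nan
0.52 0 0 nan
0.54 101 [0.0731 0.074 ] 0.17021071567595183
0.56 127 [0.073  0.0738] 0.17035219367277427
0.58 0 0 nan
-1 2489 tool z [-0.0718 -0.0436 -0.0365 -0.0338 -0.0314] y near tip [-0.0132 -0.0057 -0.0004]
1 2645 tool z [-0.0706 -0.0433 -0.0362 -0.0337 -0.0312] y near tip [0.     0.0059 0.0139]
[0.4289 0.17   0.1066] 0.0020038157108126908 14.8 [0.9411 0.0624 0.8033]<stdin>:6: RuntimeWarning: Mean of empty slice.
  ret = ret.dtype.type(ret / rcount)
```

View pics/laid.png

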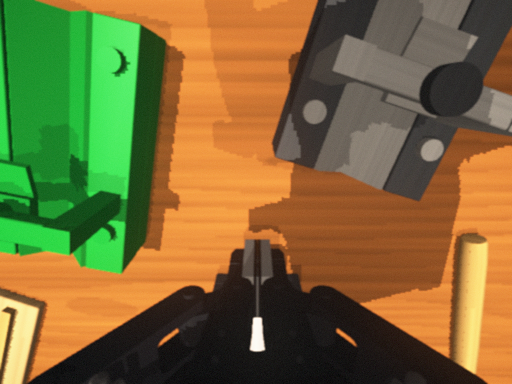

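The bar is laid with its axis at about z 0.0537, centred in the groove. The shut fingers are at (258,260) px; the big grey and green look-alikes are near, so I check clearance before lowering.

```bash
python3 - <<'E'
from h import *
W=np.load("a.npz")["W"].reshape(-1,3);W=W[np.isfinite(W).all(1)]
for nm,y0,y1 in(("big",.12,.33),("green",-.05,.14)):
    P=W[(W[:,0]>.3)&(W[:,0]<.515)&(W[:,1]>y0)&(W[:,1]<y1)&(W[:,2]>.02)]
    print(nm,len(P),"max z",P[:,2].max())
    for h in(.03,.08,.1):
        q=P[P[:,2]>h]; 
        if len(q): print(h,"x",q[:,0].min(),q[:,0].max(),"y",q[:,1].min(),q[:,1].max())
    Q=P[(P[:,0]>.37)&(P[:,1]>.12)&(P[:,1]<.23)];print("in box",len(Q),Q[:,2].max() if len(Q) else 0, Q[:,0].max() if len(Q) else 0,Q[:,1].min() if len(Q) else 0)
go(.468,.1700,.0225,90)
E
```

```text
big 2192 max z 0.13780637360145565
0.03 x 0.30007417428959526 0.42232338012727194 y 0.1839116357971567 0.32995012076376756
0.08 x 0.3052605121612011 0.36483197224961095 y 0.20666074533350087 0.3179995244772337
0.1 x 0.3052605121612011 0.36469288770567654 y 0.20666074533350087 0.3179995244772337
in box 198 0.06245803836256277 0.40177362746231005 0.1839116357971567
green 3183 max z 0.13831932538587488
0.03 x 0.30012602347421685 0.4907044228783611 y -0.04998804549291685 0.09147846754675446
0.08 x 0.37873156971807237 0.43348236532549106 y -0.04973724795839531 0.05973538160476138
0.1 x 0.3791390522527109 0.43230643150444303 y -0.04815418644951799 0.05973538160476138
in box 0 0 0 0
shift [-3.8424 -0.0129  8.4032] turn [0.0292 0.1015 0.0722] pos [0.4294 0.17   0.1065] t 14.85 F [ 0.2599 -0.2664  0.0298]
```

```bash
cat > chk.py <<'E'
from h import *
import sys
o=get_obs();F=o["ft_force"];lim=float(sys.argv[1]);print("chk t%.2f x%.4f y%.4f z%.4f F"%(o["time"],*o["position"]),F)
sys.exit(1 if F[0]<-lim or abs(F[1])>8 or abs(F[2])>12 else 0)
E
python3 -m crank '[[0,[-0.5,0,2],[0,0,0]],[0,[-0.5,0,2.5],[0,0,0]],[0,[-0.5,0,2.5],[0,0,0]],[0,[-0.5,0,1.2],[0,0,0]],[0,[-0.5,0,0.6],[0,0,0]],[0,[-0.5,0,0],[0,0,0]],[0,[-0.5,0,0],[0,0,0]],[0,[-0.2,0,0],[0,0,0]],[0,[0,0,0],[0,0,0]]]' >/dev/null
python3 chk.py 5 && python3 -m crank '[[0,[-0.1,0,0],[0,0,0]],[0,[-0.1,0,0],[0,0,0]],[0,[-0.1,0,0],[0,0,0]],[0,[-0.1,0,0],[0,0,0]],[0,[-0.1,0,0],[0,0,0]],[0,[0,0,0],[0,0,0]]]' >/dev/null
python3 chk.py 3 && python3 -m crank '[[0,[-0.1,0,0],[0,0,0]],[0,[-0.1,0,0],[0,0,0]],[0,[-0.1,0,0],[0,0,0]],[0,[-0.1,0,0],[0,0,0]],[0,[-0.1,0,0],[0,0,0]],[0,[0,0,0],[0,0,0]]]' >/dev/null
python3 chk.py 3 && python3 -m crank '[[0,[-0.1,0,0],[0,0,0]],[0,[-0.1,0,0],[0,0,0]],[0,[-0.1,0,0],[0,0,0]],[0,[-0.1,0,0],[0,0,0]],[0,[-0.1,0,0],[0,0,0]],[0,[0,0,0],[0,0,0]]]' >/dev/null
python3 chk.py 3
```

```text
chk t15.60 x0.4666 y0.1700 z0.0187 F [ 0.991  -0.2411 -0.3035]
chk t16.10 x0.4703 y0.1698 z0.0179 F [ 0.0899 -0.2988  0.1705]
chk t16.60 x0.4754 y0.1698 z0.0178 F [ 0.8185  0.3866 -0.3488]
chk t17.10 x0.4804 y0.1698 z0.0178 F [0.4742 0.4492 0.4494]
```

```bash

python3 -m crank '[[0,[-0.15,0,0],[0,0,0]],[0,[-0.15,0,0],[0,0,0]],[0,[-0.15,0,0],[0,0,0]],[0,[-0.15,0,0],[0,0,0]],[0,[0,0,0],[0,0,0]]]' >/dev/null
python3 chk.py 7 && python3 -m crank '[[0,[-0.15,0,0],[0,0,0]],[0,[-0.15,0,0],[0,0,0]],[0,[-0.15,0,0],[0,0,0]],[0,[-0.15,0,0],[0,0,0]]]' >/dev/null
python3 chk.py 7 && python3 -m crank '[[0,[-0.15,0,0],[0,0,0]],[0,[-0.15,0,0],[0,0,0]],[0,[-0.15,0,0],[0,0,0]],[0,[-0.15,0,0],[0,0,0]]]' >/dev/null
python3 chk.py 7 && python3 -m crank '[[0,[-0.15,0,0],[0,0,0]],[0,[-0.15,0,0],[0,0,0]],[0,[-0.15,0,0],[0,0,0]],[0,[-0.15,0,0],[0,0,0]]]' >/dev/null
python3 chk.py 7 && python3 -m crank '[[0,[-0.1,0,0],[0,0,0]],[0,[-0.1,0,0],[0,0,0]],[0,[-0.1,0,0],[0,0,0]],[0,[-0.1,0,0],[0,0,0]]]' >/dev/null
python3 chk.py 7 && python3 -m crank '[[0,[-0.1,0,0],[0,0,0]],[0,[-0.1,0,0],[0,0,0]],[0,[-0.1,0,0],[0,0,0]],[0,[-0.1,0,0],[0,0,0]]]' >/dev/null
python3 chk.py 7
python3 - <<'E'
from h import *
o=get_obs();c=capture("wrist");W=world(c,o).reshape(-1,3);cv2.imwrite("pics/push.png",c["color"])
P=W[np.isfinite(W).all(1)];P=P[(P[:,0]>.48)&(P[:,0]<.64)&(abs(P[:,1]-.17)<.022)&(P[:,2]>.06)&(P[:,2]<.085)]
print(len(P),P.min(0),P.max(0))
E
```

```text
chk t17.52 x0.4866 y0.1698 z0.0178 F [ 0.8906  0.4404 -0.5261]
chk t17.85 x0.4922 y0.1698 z0.0178 F [-1.0836 -0.7777  0.4025]
chk t18.18 x0.4983 y0.1698 z0.0178 F [-0.1583 -1.5134  0.4153]
chk t18.52 x0.5039 y0.1698 z0.0178 F [-3.6839 -0.2336  1.3081]
chk t18.85 x0.5080 y0.1697 z0.0177 F [-2.9778 -0.9985  0.4737]
chk t19.18 x0.5123 y0.1698 z0.0178 F [-1.6076 -0.6175 -0.4164]
2102 [0.5009 0.1532 0.06  ] [0.5545 0.1838 0.0849]
```

Bar is being pushed (1–4 N drag). Now the fine approach.

```bash

python3 -m crank '[[0,[-0.05,0,0],[0,0,0]],[0,[-0.05,0,0],[0,0,0]],[0,[-0.05,0,0],[0,0,0]],[0,[-0.05,0,0],[0,0,0]]]' >/dev/null
python3 chk.py 7 && python3 -m crank '[[0,[-0.05,0,0],[0,0,0]],[0,[-0.05,0,0],[0,0,0]],[0,[-0.05,0,0],[0,0,0]],[0,[-0.05,0,0],[0,0,0]]]' >/dev/null
python3 chk.py 7 && python3 -m crank '[[0,[-0.04,0,0],[0,0,0]],[0,[-0.04,0,0],[0,0,0]],[0,[-0.04,0,0],[0,0,0]]]' >/dev/null
python3 chk.py 7 && python3 -m crank '[[0,[-0.04,0,0],[0,0,0]],[0,[-0.04,0,0],[0,0,0]],[0,[-0.04,0,0],[0,0,0]]]' >/dev/null
python3 chk.py 6 && python3 -m crank '[[0,[-0.03,0,0],[0,0,0]],[0,[-0.03,0,0],[0,0,0]],[0,[-0.03,0,0],[0,0,0]]]' >/dev/null
python3 chk.py 6 && python3 -m crank '[[0,[-0.03,0,0],[0,0,0]],[0,[-0.03,0,0],[0,0,0]],[0,[-0.03,0,0],[0,0,0]]]' >/dev/null
python3 chk.py 6 && python3 -m crank '[[0,[-0.03,0,0],[0,0,0]],[0,[-0.03,0,0],[0,0,0]],[0,[-0.03,0,0],[0,0,0]]]' >/dev/null
python3 chk.py 6 && python3 -m crank '[[0,[-0.03,0,0],[0,0,0]],[0,[-0.03,0,0],[0,0,0]],[0,[-0.03,0,0],[0,0,0]]]' >/dev/null
python3 chk.py 6
```

```text
chk t19.57 x0.5142 y0.1698 z0.0178 F [-2.7581 -1.5926  0.2383]
chk t19.90 x0.5162 y0.1698 z0.0178 F [-2.064  -0.5389  0.1583]
chk t20.15 x0.5173 y0.1698 z0.0178 F [-2.4796 -0.2926  0.639 ]
chk t20.40 x0.5186 y0.1698 z0.0178 F [-2.3302 -0.1892  0.4879]
chk t20.65 x0.5194 y0.1698 z0.0178 F [-2.5527 -0.6007 -0.0719]
chk t20.90 x0.5203 y0.1698 z0.0178 F [-2.4389 -0.7695  0.8859]
chk t21.15 x0.5212 y0.1698 z0.0178 F [-2.4219 -1.0594  0.3953]
chk t21.40 x0.5222 y0.1698 z0.0178 F [-1.6655 -0.3509 -0.6342]
```

```bash
set -e
python3 -m crank '[[0,[-0.03,0,0],[0,0,0]],[0,[-0.03,0,0],[0,0,0]],[0,[-0.03,0,0],[0,0,0]]]' >/dev/null; python3 chk.py 5
python3 -m crank '[[0,[-0.03,0,0],[0,0,0]],[0,[-0.03,0,0],[0,0,0]],[0,[-0.03,0,0],[0,0,0]]]' >/dev/null; python3 chk.py 5
python3 -m crank '[[0,[-0.03,0,0],[0,0,0]],[0,[-0.03,0,0],[0,0,0]],[0,[-0.03,0,0],[0,0,0]]]' >/dev/null; python3 chk.py 5
python3 -m crank '[[0,[-0.03,0,0],[0,0,0]],[0,[-0.03,0,0],[0,0,0]],[0,[-0.03,0,0],[0,0,0]]]' >/dev/null; python3 chk.py 5
python3 -m crank '[[0,[-0.03,0,0],[0,0,0]],[0,[-0.03,0,0],[0,0,0]],[0,[-0.03,0,0],[0,0,0]]]' >/dev/null; python3 chk.py 5
python3 -m crank '[[0,[-0.03,0,0],[0,0,0]],[0,[-0.03,0,0],[0,0,0]],[0,[-0.03,0,0],[0,0,0]]]' >/dev/null; python3 chk.py 5
python3 -m crank '[[0,[-0.03,0,0],[0,0,0]],[0,[-0.03,0,0],[0,0,0]],[0,[-0.03,0,0],[0,0,0]]]' >/dev/null; python3 chk.py 5
python3 -m crank '[[0,[-0.03,0,0],[0,0,0]],[0,[-0.03,0,0],[0,0,0]],[0,[-0.03,0,0],[0,0,0]]]' >/dev/null; python3 chk.py 5
python3 -m crank '[[0,[-0.03,0,0],[0,0,0]],[0,[-0.03,0,0],[0,0,0]],[0,[-0.03,0,0],[0,0,0]]]' >/dev/null; python3 chk.py 5
python3 -m crank '[[0,[-0.03,0,0],[0,0,0]],[0,[-0.03,0,0],[0,0,0]],[0,[-0.03,0,0],[0,0,0]]]' >/dev/null; python3 chk.py 5
python3 -m crank '[[0,[-0.03,0,0],[0,0,0]],[0,[-0.03,0,0],[0,0,0]],[0,[-0.03,0,0],[0,0,0]]]' >/dev/null; python3 chk.py 5
python3 -m crank '[[0,[-0.03,0,0],[0,0,0]],[0,[-0.03,0,0],[0,0,0]],[0,[-0.03,0,0],[0,0,0]]]' >/dev/null; python3 chk.py 5
```

```text
chk t21.65 x0.5230 y0.1698 z0.0178 F [-2.6777 -1.0845 -0.283 ]
chk t21.90 x0.5239 y0.1698 z0.0178 F [-3.2877 -0.8537 -0.2341]
chk t22.15 x0.5248 y0.1698 z0.0178 F [-2.483  -1.6186  0.688 ]
chk t22.40 x0.5257 y0.1698 z0.0178 F [-2.7727 -0.9799 -0.0337]
chk t22.65 x0.5266 y0.1698 z0.0178 F [-2.5388 -0.9972 -0.2372]
chk t22.90 x0.5275 y0.1698 z0.0178 F [-2.0314 -0.6606  0.0737]
chk t23.15 x0.5284 y0.1698 z0.0178 F [-2.9615 -0.537   0.9099]
chk t23.40 x0.5294 y0.1698 z0.0178 F [-3.1373 -0.3254  0.9756]
chk t23.65 x0.5302 y0.1698 z0.0178 F [-2.3792 -0.6415  0.7833]
chk t23.90 x0.5311 y0.1698 z0.0178 F [-2.6795 -1.4837 -0.131 ]
chk t24.15 x0.5320 y0.1698 z0.0178 F [-2.0222 -0.9614 -0.1165]
chk t24.40 x0.5329 y0.1698 z0.0178 F [-2.7622 -1.2524  0.6676]
```

```bash
set -e
python3 -m crank '[[0,[-0.03,0,0],[0,0,0]],[0,[-0.03,0,0],[0,0,0]],[0,[-0.03,0,0],[0,0,0]]]' >/dev/null; python3 chk.py 5
python3 -m crank '[[0,[-0.03,0,0],[0,0,0]],[0,[-0.03,0,0],[0,0,0]],[0,[-0.03,0,0],[0,0,0]]]' >/dev/null; python3 chk.py 5
python3 -m crank '[[0,[-0.03,0,0],[0,0,0]],[0,[-0.03,0,0],[0,0,0]],[0,[-0.03,0,0],[0,0,0]]]' >/dev/null; python3 chk.py 5
python3 -m crank '[[0,[-0.03,0,0],[0,0,0]],[0,[-0.03,0,0],[0,0,0]],[0,[-0.03,0,0],[0,0,0]]]' >/dev/null; python3 chk.py 5
python3 -m crank '[[0,[-0.03,0,0],[0,0,0]],[0,[-0.03,0,0],[0,0,0]],[0,[-0.03,0,0],[0,0,0]]]' >/dev/null; python3 chk.py 5
python3 -m crank '[[0,[-0.03,0,0],[0,0,0]],[0,[-0.03,0,0],[0,0,0]],[0,[-0.03,0,0],[0,0,0]]]' >/dev/null; python3 chk.py 5
python3 -m crank '[[0,[-0.03,0,0],[0,0,0]],[0,[-0.03,0,0],[0,0,0]],[0,[-0.03,0,0],[0,0,0]]]' >/dev/null; python3 chk.py 5
python3 -m crank '[[0,[-0.03,0,0],[0,0,0]],[0,[-0.03,0,0],[0,0,0]],[0,[-0.03,0,0],[0,0,0]]]' >/dev/null; python3 chk.py 5
python3 -m crank '[[0,[-0.03,0,0],[0,0,0]],[0,[-0.03,0,0],[0,0,0]],[0,[-0.03,0,0],[0,0,0]]]' >/dev/null; python3 chk.py 5
python3 -m crank '[[0,[-0.03,0,0],[0,0,0]],[0,[-0.03,0,0],[0,0,0]],[0,[-0.03,0,0],[0,0,0]]]' >/dev/null; python3 chk.py 5
python3 -m crank '[[0,[-0.03,0,0],[0,0,0]],[0,[-0.03,0,0],[0,0,0]],[0,[-0.03,0,0],[0,0,0]]]' >/dev/null; python3 chk.py 5
python3 -m crank '[[0,[-0.03,0,0],[0,0,0]],[0,[-0.03,0,0],[0,0,0]],[0,[-0.03,0,0],[0,0,0]]]' >/dev/null; python3 chk.py 5
```

```text
chk t24.65 x0.5338 y0.1698 z0.0178 F [-2.2849 -0.2634  0.1673]
chk t24.90 x0.5339 y0.1698 z0.0177 F [-7.4269  1.1462  2.9743]
```

Stop found at TCP x≈0.534: the force rises while the motion halts. I ramp to about 15 N on the stop, which with the drag is about 17 N at the wrist.

```bash
set -e
python3 -m crank '[[0,[0,0,0],[0,0,0]],[0,[0,0,0],[0,0,0]]]' >/dev/null; python3 chk.py 13
python3 -m crank '[[0,[-0.03,0,0],[0,0,0]],[0,[0,0,0],[0,0,0]]]' >/dev/null; python3 chk.py 13
python3 -m crank '[[0,[-0.03,0,0],[0,0,0]],[0,[0,0,0],[0,0,0]]]' >/dev/null; python3 chk.py 13
python3 -m crank '[[0,[-0.03,0,0],[0,0,0]],[0,[0,0,0],[0,0,0]]]' >/dev/null; python3 chk.py 13
```

```text
chk t25.07 x0.5339 y0.1698 z0.0177 F [-6.2009  0.6655  2.482 ]
chk t25.23 x0.5339 y0.1698 z0.0176 F [-8.1174  1.038   2.6995]
chk t25.40 x0.5339 y0.1697 z0.0176 F [-9.1604  0.9762  4.1231]
chk t25.57 x0.5339 y0.1697 z0.0175 F [-10.0113   1.1369   4.1875]
```

```bash
set -e
python3 -m crank '[[0,[-0.04,0,0],[0,0,0]],[0,[-0.04,0,0],[0,0,0]],[0,[0,0,0],[0,0,0]]]' >/dev/null; python3 chk.py 15
python3 -m crank '[[0,[-0.03,0,0],[0,0,0]],[0,[0,0,0],[0,0,0]]]' >/dev/null; python3 chk.py 15
python3 -m crank '[[0,[-0.03,0,0],[0,0,0]],[0,[0,0,0],[0,0,0]]]' >/dev/null; python3 chk.py 15
```

```text
chk t25.82 x0.5338 y0.1696 z0.0174 F [-13.6004   1.3495   4.9376]
chk t25.98 x0.5339 y0.1696 z0.0173 F [-14.722    0.0086   6.1737]
chk t26.15 x0.5338 y0.1695 z0.0173 F [-16.8263   1.3547   6.8534]
```

```bash
set -e
python3 -m crank '[[0,[-0.01,0,0],[0,0,0]],[0,[0,0,0],[0,0,0]],[0,[0,0,0],[0,0,0]],[0,[0,0,0],[0,0,0]]]' >/dev/null; python3 chk.py 20
python3 -m crank '[[0,[0,0,0],[0,0,0]],[0,[0,0,0],[0,0,0]],[0,[0,0,0],[0,0,0]],[0,[0,0,0],[0,0,0]],[0,[0,0,0],[0,0,0]]]' >/dev/null; python3 chk.py 20
python3 -m crank '[[0,[0,0,0],[0,0,0]],[0,[0,0,0],[0,0,0]],[0,[0,0,0],[0,0,0]],[0,[0,0,0],[0,0,0]],[0,[0,0,0],[0,0,0]],[0,[0,0,0],[0,0,0]]]' >/dev/null; python3 chk.py 20
```

```text
chk t26.48 x0.5338 y0.1695 z0.0173 F [-16.4624   2.4441   7.8824]
chk t26.90 x0.5338 y0.1695 z0.0173 F [-17.0631   1.3942   7.4123]
chk t27.40 x0.5338 y0.1695 z0.0173 F [-16.7536   2.0345   6.7092]
```

Held for over a second. Now I retreat straight back, then up, and verify.

```bash
python3 -m crank '[[0,[0.1,0,0],[0,0,0]],[0,[0.1,0,0],[0,0,0]],[0,[0.1,0,0],[0,0,0]],[0,[0.2,0,0],[0,0,0]],[0,[0.5,0,0],[0,0,0]],[0,[1.5,0,0],[0,0,0]],[0,[2,0,0],[0,0,0]],[0,[2,0,0],[0,0,0]],[0,[1.5,0,-1],[0,0,0]],[0,[0,0,-3],[0,0,0]]]'
python3 -m crank '[[0,[0,0,-3.5],[0,0,0]],[0,[0,0,-3.5],[0,0,0]],[0,[0,0,-3.5],[0,0,0]],[0,[0,0,-3.5],[0,0,0]],[0,[0,0,-2],[0,0,0]],[0,[0,0,0],[0,0,0]],[0,[0,0,0],[0,0,0]]]'
python3 - <<'E'
from h import *
o=get_obs();c=capture("wrist");W=world(c,o).reshape(-1,3);cv2.imwrite("pics/end.png",c["color"])
P=W[np.isfinite(W).all(1)];P=P[(P[:,0]>.5)&(P[:,0]<.66)&(abs(P[:,1]-.17)<.022)&(P[:,2]>.05)&(P[:,2]<.08)]
print(len(P),"tail",np.percentile(P[:,0],[0,1]))
for x in(.55,.57,.59,.61):
    q=P[abs(P[:,0]-x)<.008];print(x,len(q),np.percentile(q[:,2],[95]) if len(q) else 0,q[:,1].mean() if len(q) else 0)
print(o["position"],o["ft_force"])
E
```

```text
time: 28.23
position: [0.4514, 0.1687, 0.0554]
tool_rot: [-0.001, 1.0, -0.001, -0.004]
ft_force: [-0.2, -0.4, -0.3]
grip_width: 0.0
finger_force: 0.0
time: 28.82
position: [0.4579, 0.17, 0.2191]
tool_rot: [-0.001, 1.0, 0.001, 0.002]
ft_force: [0.4, 0.2, -1.1]
grip_width: 0.004
finger_force: 0.0
225 tail [0.5454 0.5456]
0.55 212 [0.0661] 0.17031724537713103
0.57 3 [0.0584] 0.17650813250449338
0.59 0 0 0
0.61 0 0 0
[0.4579 0.17   0.2191] [ 0.4052  0.1885 -1.0565]
```

View pics/end.png

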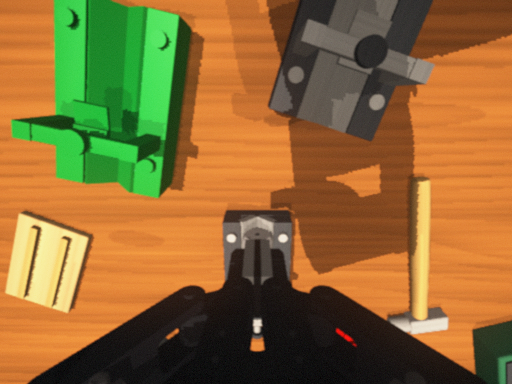

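The bar's tail sits at (258,230) px, x≈0.545, where the push left it; the cradle is empty and the bystanders are untouched. Handing in.

```bash
python3 -c "
from plant import *
print(sign_off())"
```

```text
the job is handed in; nothing more can be done
None
```

The bar is in the V-block, slid under the hold-down and against the stop, held there for over a second at about 17 N at the wrist (roughly 14–15 N on the stop after drag), then released and handed in at about 29 s; the first grasp missed and the shut fingers pressed on top of the bar in the cradle with about 22 N before I regripped.

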